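# Offer up a light bar over the empty lamp channel

## Robot

A 6-joint arm with a two-finger parallel gripper is mounted at the origin on a cart in front of the work surface, level with it; the furniture and walls round the work are solid. World frame = base frame: x ahead of the robot, y to its left, z up, the work surface at z = 0. Lengths are in mm, angles in rad, forces in N, time in s.
With the tool pointing down it reaches from about 375 to 900 mm from the base axis. Payload 3.1 kg.
Tool frame: the origin (TCP) lies at the centre of the arm's flange, where the gripper is bolted on; the fingertips stand 182 mm ahead of it and the grasp point (between the pads) lies 164 mm ahead of it; x points along the fingers, y is the direction in which the jaws open and shut, and the axes are right-handed (so a half turn about x gives the same grasp; the last joint's range is limited). The gripper opens to 87 mm and grips with 3 to 60 N. Pads are 19 mm wide; open, the fingers measure 117 mm over their backs; the gripper's body (75 mm by 190 mm) begins 51 mm behind the grasp point.
Start: joints at [1.101, 0.527, 1.433, -0, 1.181, -0.178], TCP at [179.758, 598.57, 404.748] pointing down, gripper open.
Joint ranges: [-3.08, 3.08], [-0.75, 2.2], [0.22, 2.44], [-1.43, 4.57], [0, 2.65], [-2.85, 2.85]. Speed limits (rad/s): [2.79, 2.79, 3.14, 3.14, 3.14, 3.14].

## Interface

Orientations are given as a unit quaternion [w, x, y, z].
In Python, from rig import monitor, optics, ticket gives the robot as it stands.
- The arm moves only by the tool servo_tool, never from a script. Its argument "moves" is a list of rows, each an object with "xyz": the shift along the tool's x, y, z in mm, a list of three; "spin": the turn about the tool's x in rad; "jaw": the opening, from -1 (shut) to 1 (fully open), so that 0 is half open. In form: [{"xyz": [dx, dy, dz], "spin": spin, "jaw": jaw}, ...]. A call has 1 to 20 rows; each row is the pose to reach, as a shift and turn from the pose commanded when the call began, along the tool's axes at that moment; what a row does not reach only later rows make up. A row lasts 1/8 s, in which the tool goes at most 62.5 mm and 10.7 degrees, less where a joint would pass 70% of its speed; a pose out of reach is approached as far as the arm can. A call with a gripper value outside its range is refused whole. The fingers move at their own pace and stop on an object; "newtons" is the grip in N (left out, the last holds). Time passes only in rows, so rows that repeat a pose let the fingers close. It gives the time, the measured TCP pose, the force and the opening at its end, in the units of the state.
- monitor.sense(): the state, without advancing time (a new reading comes with each control period).
- optics.read_camera(name): name is "scene" or "top" or "wrist"; returns a dict with "color" (420x560x3 uint8, red, green, blue), "vertical_fov" (degrees; the focal length in pixels is half the picture's height over the tangent of half this angle, whatever the lens; pixels are square), "cx", "cy" (the principal point, pixels), "R" (3x3) and "t" (3): a world point X has camera coordinates R X + t. Camera axes: x right, y down, z forward; pixel columns grow to the right and rows downward; lengths in mm; the calibration is good to about 2 mm. The wrist camera is an equidistant fisheye: a pixel r from the principal point sees the ray r / f radians off the axis. A picture is of the moment at which its call begins. There is no depth.
- ticket.sign_off(): hands the job in, once; it reports no verdict.
The state is a dict: "time_s": time; "joint_positions": joint angles; "joint_velocities": joint speeds; "tau": joint torques, N m; "eef_pos": TCP position; "tool_rot": TCP orientation; "force": force on the tool from outside, world axes, zero at the start; "torque": the same for the moment, N m; "grip_width": finger opening in mm.
Only numpy, scipy, OpenCV 4.12 (cv2) and the standard library are available. Lean on these libraries where they do the work, as an engineer would, in place of code of your own. Each camera call takes 0.05 s, during which the arm holds its last target.

## Task

Three lamp channels lie in the assembly jig and two already have their light bar; take the loose spare bar of the same size from the left of the bench, carry it over the bottles and hold it level over the channel that is still empty, about 10 mm above its rim, in line with it and centred between its end caps, with the bar's plug at the notched end like the others. The tape in the channel grips at the first touch, so the spare bar must not touch the jig, a channel or a fitted bar at any time, and the other things on the bench stay where they are. Finish while still holding the bar there in the gripper, without lowering it or letting it go.

Things in the scene. Friction and masses are not known exactly. Their poses are not given: they have to be found in the camera images.
- spare_bar: The loose LED light bar to use: a strip with a row of small lights, 28 mm wide, 300 mm long, lying flat, lights up, plug to the right. The strip is solid to 5 mm (grip it there, across its width); lights and plug stand up to 11 mm. 60 to 120 g. Origin on the underside's centre line; own y along the bar: plug end y = -120 mm, middle (centre of mass) +30, other end +180; x across; z up.
- spare_plug_end (a point): On the spare bar: middle of the underside's edge at the plug end (a cream white plug block stands there). Axes as the bar's.
- spare_far_end (a point): On the spare bar: middle of the underside's edge at the end without plug, 300 mm from spare_plug_end. Axes as the bar's.
- channel_1: One of three like aluminium U channels in the jig, 56 mm apart, fixed; two hold a fitted bar, the empty one shows pale tape. 40 wide, 316 long, 22 mm high, open on top; inside 34 x 310 mm. Origin: centre of the underside, 20 mm above the bench; own y along it, z up, rim at z = 22 mm. End caps: the notched one (notch 16 mm wide) at y = -158 mm, away from the robot, the plain one at y = +158.
- channel_2: One of three like aluminium U channels in the jig, 56 mm apart, fixed; two hold a fitted bar, the empty one shows pale tape. 40 wide, 316 long, 22 mm high, open on top; inside 34 x 310 mm. Origin: centre of the underside, 20 mm above the bench; own y along it, z up, rim at z = 22 mm. End caps: the notched one (notch 16 mm wide) at y = -158 mm, away from the robot, the plain one at y = +158.
- channel_3: One of three like aluminium U channels in the jig, 56 mm apart, fixed; two hold a fitted bar, the empty one shows pale tape. 40 wide, 316 long, 22 mm high, open on top; inside 34 x 310 mm. Origin: centre of the underside, 20 mm above the bench; own y along it, z up, rim at z = 22 mm. End caps: the notched one (notch 16 mm wide) at y = -158 mm, away from the robot, the plain one at y = +158.
- fitted_bar_1: A light bar like the spare one, already stuck into one of the channels and fixed there, below the rim, plug at the notched end. Origin and axes on the bar as for spare_bar, so it lies 30 mm from the middle of its channel.
- fitted_bar_2: A light bar like the spare one, already stuck into one of the channels and fixed there, below the rim, plug at the notched end. Origin and axes on the bar as for spare_bar, so it lies 30 mm from the middle of its channel.
- jig: The fixed assembly jig: grey plate, 200 by 360 mm, top 16 mm above the bench, with a low stop rail at the end away from the robot and three screw clamps with black knobs (up to 41 mm above the bench) at the near end. Origin on the bench under the middle of the channels; own y along them, towards the robot.
- flux_bottle: Dropper bottle, 35 mm across, 99 mm high, standing loose on the bench. Origin: centre of its foot.
- swab_jar: Jar with swabs, 49 mm across, 88 mm high, loose. Origin: centre of its foot.
- solder_spool: Spool of solder standing on end, 55 mm across, 44 mm high, loose. Origin: centre of its foot.
- tape_roll: Roll of tape lying flat, 61 mm across, 15 mm high, loose. Origin: centre of its underside.
- loupe: Eye loupe standing on its wide end, 41 mm across, 30 mm high, loose. Origin: centre of its underside.
- tweezers: Black tweezers lying flat, 16 by 125 mm, 9 mm high, loose. Origin: centre of the underside.

How it is judged:
By the outcome, as a careful person would: the job done as asked, in the order asked, and still so for the second after the job is handed in, while the arm keeps its last pose, push and grip.
It also fails if it takes over 42 s, if anything falls off the work surface, if the arm or the gripper's body presses on something with over 40 N, if the wrist force passes 120 N, or if a joint passes its speed limit or range.

## Working session

There is one attempt and no reset: what is moved stays moved. The work goes in short steps, Python scripts to look and compute and a tool call to move; the robot and the scene stay as the last step left them, time stands still between calls to the robot, and variables do not carry over. Pictures are saved under pics/ and viewed, and the job is handed in when it is done.

Besides the shell and the picture viewer there is one more tool, called after ">>>" as name(argument=value, ...), one argument or row to a line, values as JSON. servo_tool: Moves the arm, as the interface text tells. Its arguments: {"type":"object","properties":{"moves":{"type":"array","items":{"type":"object","properties":{"xyz":{"type":"array","items":{"type":"number"}},"spin":{"type":"number"},"jaw":{"type":"number"}}}},"newtons":{"type":"number"}},"required":["moves"]}

```bash
mkdir -p pics; ls; cat > h.py <<'E'
import numpy as np, cv2, pickle
from rig import monitor, optics, ticket
def snap(n,f):
    c=optics.read_camera(n); cv2.imwrite('pics/%s.png'%f,c['color'][:,:,::-1]); pickle.dump(c,open('pics/%s.pkl'%f,'wb')); return c
def foc(c): return c['color'].shape[0]/2/np.tan(np.radians(c['vertical_fov'])/2)
def ray(c,u,v,fish=False):
    f=foc(c); d=np.array([u-c['cx'],v-c['cy']])
    if fish:
        r=np.hypot(*d); th=r/f; v_=np.array([*(d/max(r,1e-9)*np.sin(th)),np.cos(th)])
    else: v_=np.array([d[0]/f,d[1]/f,1])
    R=np.array(c['R']);t=np.array(c['t'])
    return -R.T@t, R.T@v_
def at(c,u,v,z,fish=False):
    o,d=ray(c,u,v,fish); return o+d*(z-o[2])/d[2]
def proj(c,X,fish=False):
    p=np.array(c['R'])@np.array(X,float)+np.array(c['t']); f=foc(c)
    if fish:
        th=np.arctan2(np.hypot(p[0],p[1]),p[2]); q=p[:2]/np.hypot(p[0],p[1])*th*f
    else: q=p[:2]/p[2]*f
    return q+np.array([c['cx'],c['cy']])
E
python3 - <<'E'
from h import *
for n in ['scene','top','wrist']:
    c=snap(n,n+'0'); print(n,c['vertical_fov'],c['cx'],c['cy'],np.round(-np.array(c['R']).T@np.array(c['t'])))
print(monitor.sense())
E
```

```text
pics
scene 42.69519902807399 278.80159507346565 208.3843559686684 [-390. -725. 1101.]
top 48.239492541009184 277.01936073876385 205.3994964373304 [ 350. -202. 1495.]
wrist 65.70646984690485 285.7295014281189 209.7644930034265 [115. 618. 384.]
{'time_s': 0.15, 'joint_positions': array([ 1.10044960e+00,  5.28253708e-01,  1.43362264e+00, -2.85778826e-05,
        1.18137622e+00, -1.78488341e-01]), 'joint_velocities': array([ 0.00074294, -0.00421828, -0.00459213,  0.00169092, -0.00048174,
        0.00058322]), 'tau': array([ 7.93531090e-04, -4.40430772e+01, -1.76841795e+01,  6.34016027e-02,
        5.51589264e-02, -8.84509200e-05]), 'eef_pos': array([179.67851421, 598.33834635, 403.99084111]), 'tool_rot': array([ 0.6994132 ,  0.10225861,  0.69976963, -0.10337707]), 'force': array([-0.12626747,  0.00420417,  0.04848497]), 'torque': array([ 0.0546486 , -0.03055061, -0.02602158]), 'grip_width': 87.3096653831978}
```

View pics/scene0.png

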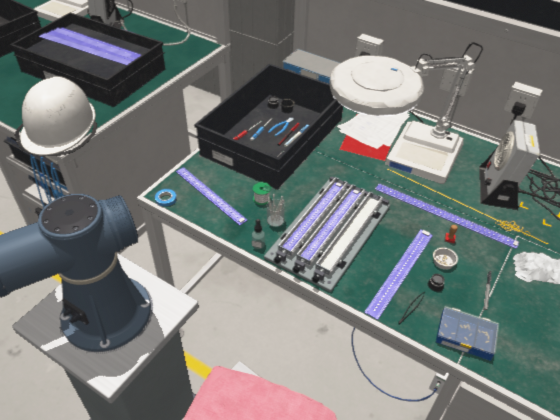

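View pics/top0.png

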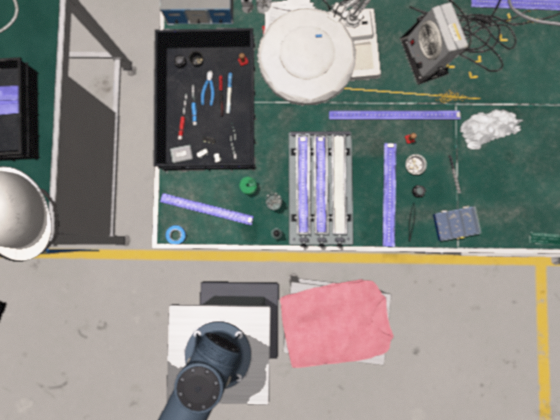

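View pics/wrist0.png

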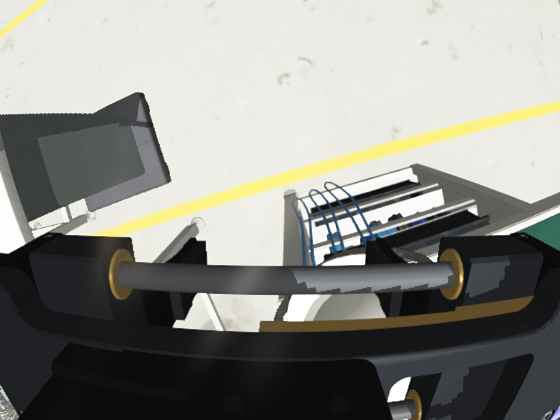

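```bash
python3 - <<'E'
from h import *
a=cv2.imread('pics/top0.png'); cv2.imwrite('pics/topc.png',cv2.resize(a[125:255,150:360],None,fx=3.8,fy=3.8,interpolation=cv2.INTER_CUBIC))
a=cv2.imread('pics/scene0.png'); cv2.imwrite('pics/scc.png',cv2.resize(a[150:300,140:400],None,fx=3,fy=3,interpolation=cv2.INTER_CUBIC))
E
```

```text
(no output)
```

View pics/topc.png

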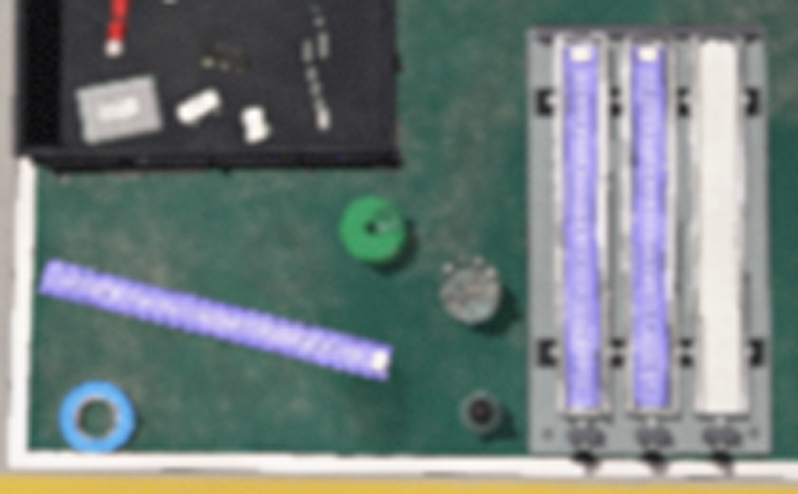

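View pics/scc.png

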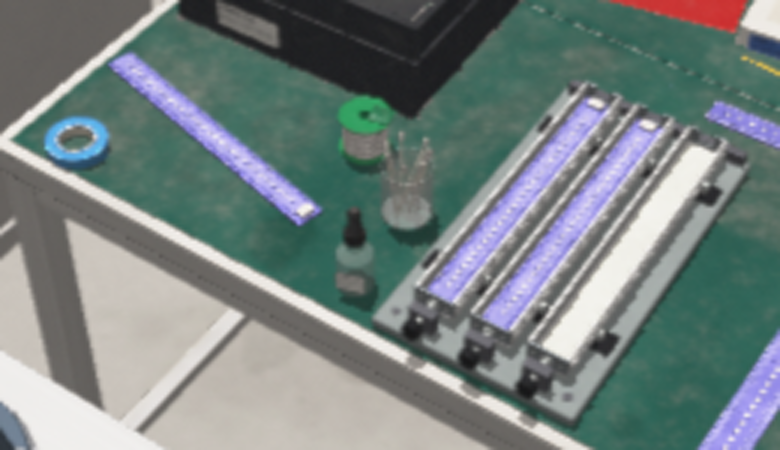

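```bash
cat >> h.py <<'E'
def bluemask(img):
    h=cv2.cvtColor(img,cv2.COLOR_RGB2HSV); return ((h[...,0]>112)&(h[...,0]<135)&(h[...,1]>60)&(h[...,2]>90)).astype(np.uint8)*255
E
python3 - <<'E'
from h import *
from scipy.spatial.transform import Rotation as Ro
for nm in ['top0','scene0']:
    c=pickle.load(open('pics/%s.pkl'%nm,'rb')); img=c['color']
    m=cv2.morphologyEx(bluemask(img),cv2.MORPH_CLOSE,np.ones((3,3)))
    n,l,s,ce=cv2.connectedComponentsWithStats(m)
    for i in range(1,n):
        if s[i,4]>150:
            ys,xs=np.nonzero(l==i)
            P=np.array([at(c,u,v,5)[:2] for u,v in zip(xs,ys)],np.float32)
            r=cv2.minAreaRect(P); b=cv2.boxPoints(r); print(nm,s[i],np.round(r[0]),np.round(r[1]),round(r[2],1), np.round(b).tolist())
c=pickle.load(open('pics/top0.pkl','rb'))
def T(u,v,z): return np.round(at(c,150+u/3.8,125+v/3.8,z)[:2])
print('plug',T(380,360,8),'ch3 tape corners',[T(*p,24) for p in [(697,38),(742,38),(697,414),(742,414)]])
print('bottle',T(483,411,99),'jar',T(471,293,88),'spool',T(373,228,44),'tape',T(97,416,15),'tray',T(400,165,80),T(400,165,0))
print(Ro.from_quat(np.array([0.6994132 ,  0.10225861,  0.69976963, -0.10337707])[[1,2,3,0]]).as_matrix().round(3))
E
```

```text
top0 [471   0  39   9 296] [1140. -868.] [ 27. 124.] 0.4 [[1126.0, -806.0], [1127.0, -930.0], [1154.0, -930.0], [1153.0, -806.0]]
top0 [511   0  49  11 451] [ 1138. -1015.] [ 34. 156.] 0.4 [[1120.0, -937.0], [1121.0, -1093.0], [1155.0, -1093.0], [1154.0, -937.0]]
top0 [  0  85  19  30 555] [805. 703.] [98. 59.] 3.3 [[754.0, 730.0], [758.0, 670.0], [855.0, 676.0], [852.0, 735.0]]
top0 [ 329  110  131   10 1187] [ 768. -552.] [ 30. 418.] 0.6 [[750.0, -343.0], [755.0, -761.0], [785.0, -761.0], [780.0, -343.0]]
top0 [299 138   9  94 715] [ 538. -262.] [299.  26.] 0.6 [[388.0, -251.0], [388.0, -276.0], [687.0, -273.0], [687.0, -247.0]]
top0 [316 139  10  93 725] [ 537. -317.] [296.  28.] 1.2 [[388.0, -306.0], [389.0, -334.0], [685.0, -328.0], [684.0, -300.0]]
top0 [ 383  143   14  104 1191] [ 509. -536.] [ 39. 329.] 88.8 [[344.0, -552.0], [673.0, -559.0], [674.0, -520.0], [345.0, -513.0]]
top0 [160 193  93  32 695] [455.  46.] [302.  31.] 76.4 [[404.0, -97.0], [435.0, -104.0], [506.0, 189.0], [475.0, 197.0]]
scene0 [  39   27  102   38 1466] [863. 987.] [111. 462.] 4.1 [[791.0, 1213.0], [
[... 301 characters left out ...]
cene0 [ 376  184  142   65 1124] [ 767. -552.] [ 32. 419.] 0.6 [[749.0, -342.0], [753.0, -762.0], [785.0, -761.0], [780.0, -342.0]]
scene0 [301 190  59  70 613] [ 557. -303.] [299.  27.] 0.9 [[408.0, -292.0], [408.0, -319.0], [707.0, -314.0], [707.0, -287.0]]
scene0 [ 365  230   68   90 1429] [ 508. -535.] [ 37. 331.] 88.9 [[342.0, -550.0], [674.0, -556.0], [674.0, -519.0], [343.0, -513.0]]
plug [421. -94.] ch3 tape corners [array([ 694., -356.]), array([ 694., -394.]), array([ 380., -358.]), array([ 380., -395.])]
bottle [ 378. -183.] jar [ 472. -171.] spool [528. -89.] tape [371. 140.] tray [ 575. -113.] [ 587. -108.]
[[-0.001  0.288  0.958]
 [-0.001  0.958 -0.288]
 [-1.    -0.002 -0.   ]]
```

>>> servo_tool(
  moves=[
    {"xyz": [20, -110, 105], "spin": 0.3, "jaw": 1},
    {"xyz": [74, -449, 422], "spin": 1.517, "jaw": 1},
    {"xyz": [74, -449, 422], "spin": 1.517, "jaw": 1},
    {"xyz": [74, -449, 422], "spin": 1.517, "jaw": 1},
    {"xyz": [74, -449, 422], "spin": 1.517, "jaw": 1},
    {"xyz": [74, -449, 422], "spin": 1.517, "jaw": 1},
    {"xyz": [74, -449, 422], "spin": 1.517, "jaw": 1},
    {"xyz": [74, -449, 422], "spin": 1.517, "jaw": 1},
    {"xyz": [74, -449, 422], "spin": 1.517, "jaw": 1},
    {"xyz": [74, -449, 422], "spin": 1.517, "jaw": 1},
    {"xyz": [74, -449, 422], "spin": 1.517, "jaw": 1},
    {"xyz": [74, -449, 422], "spin": 1.517, "jaw": 1},
    {"xyz": [74, -449, 422], "spin": 1.517, "jaw": 1},
    {"xyz": [74, -449, 422], "spin": 1.517, "jaw": 1},
    {"xyz": [74, -449, 422], "spin": 1.517, "jaw": 1},
  ],
)

```text
time_s: 2.02
eef_pos: [454.4, 48.0, 330.9]
tool_rot: [0.438, 0.555, 0.438, -0.555]
force: [-0.3, -0.4, -0.4]
grip_width: 87.1
```

```bash
python3 - <<'E'
from h import *
from scipy.spatial.transform import Rotation as Ro
for n in ['wrist','top','scene']: snap(n,n+'1')
s=monitor.sense(); print(s['time_s'],s['eef_pos'],s['joint_positions'].round(2)); q=s['tool_rot']; print(Ro.from_quat(q[[1,2,3,0]]).as_matrix().round(3))
E
```

```text
2.175 [454.6575084   47.55688188 330.83840732] [-0.14  0.43  1.92  0.    0.8   0.1 ]
[[ 0.     0.972 -0.235]
 [-0.    -0.235 -0.972]
 [-1.     0.    -0.   ]]
```

View pics/wrist1.png

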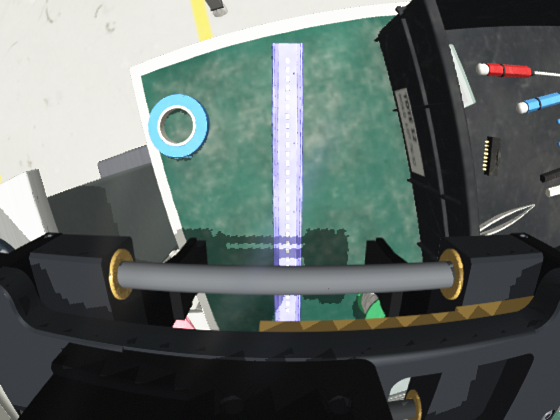

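```bash
python3 - <<'E'
from h import *
c=pickle.load(open('pics/wrist1.pkl','rb'))
m=cv2.morphologyEx(bluemask(c['color']),cv2.MORPH_CLOSE,np.ones((5,5)))
for v in [50,80,120,160,200]:
    xs=np.nonzero(m[v,255:320])[0]+255
    a,b=at(c,xs.min()-.5,v,5,True),at(c,xs.max()+.5,v,5,True); print(v,xs.min(),xs.max(),a[:2].round(1),b[:2].round(1),np.linalg.norm(a-b).round(1),((a+b)/2)[:2].round(1))
ys=np.nonzero(m[:200,287])[0]; print(ys.min(),at(c,287,ys.min()-.5,5,True).round(1))
print(-np.array(c['R']).T@c['t'], at(c,c['cx'],c['cy'],0))
E
```

```text
50 273 302 [477. 189.] [504.1 182.5] 27.9 [490.5 185.7]
80 272 302 [469.3 160.6] [497.3 154. ] 28.7 [483.3 157.3]
120 272 302 [460.4 123.7] [488.5 117. ] 28.9 [474.4 120.4]
160 273 302 [452.4  86.7] [479.9  80.2] 28.3 [466.1  83.4]
200 273 300 [443.   49.1] [469.4  42.8] 27.1 [456.2  45.9]Traceback (most recent call last):
  File "<stdin>", line 7, in <module>
    return umr_minimum(a, axis, None, out, keepdims, initial, where)
ValueError: zero-size array to reduction operation minimum which has no identity
```

```bash
python3 - <<'E'
from h import *
c=pickle.load(open('pics/wrist1.pkl','rb'))
m=cv2.morphologyEx(bluemask(c['color']),cv2.MORPH_CLOSE,np.ones((5,5)))
ys=np.nonzero(m[:200,280])[0]; v=ys.min(); e=at(c,287.3,v-.5,5,True);print(v,e)
d=np.array([24.4,102.3]);d/=np.hypot(*d); print('mid',e[:2]-150*d)
s=monitor.sense();print(s['eef_pos'])
E
```

```text
Traceback (most recent call last):
ValueError: zero-size array to reduction operation minimum which has no identity
```

```bash
python3 - <<'E'
from h import *
c=pickle.load(open('pics/wrist1.pkl','rb'))
print(c['color'][38:52,280].tolist())
for v in (42.5,43.5):
  e=at(c,287.3,v,5,True);d=np.array([24.4,102.3]);d/=np.hypot(*d); print(e,'mid',e[:2]-150*d)
E
```

```text
[[67, 134, 113], [68, 134, 114], [71, 134, 114], [71, 133, 111], [92, 139, 136], [209, 212, 252], [251, 249, 255], [246, 244, 255], [243, 242, 255], [242, 241, 255], [241, 240, 255], [241, 240, 255], [242, 241, 255], [243, 241, 255]]
[492.08190986 192.98247857   5.        ] mid [457.28098703  47.0753308 ]
[491.84768182 192.00346538   5.        ] mid [457.04675899  46.09631761]
```

```bash
python3 - <<'E'
from h import *
a=cv2.imread('pics/scene1.png'); cv2.imwrite('pics/s1c.png',cv2.resize(a[60:230,150:350],None,fx=3.5,fy=3.5,interpolation=cv2.INTER_CUBIC))
a=cv2.imread('pics/top1.png'); cv2.imwrite('pics/t1c.png',cv2.resize(a[125:255,150:360],None,fx=3.8,fy=3.8,interpolation=cv2.INTER_CUBIC))
E
```

```text
(no output)
```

View pics/s1c.png

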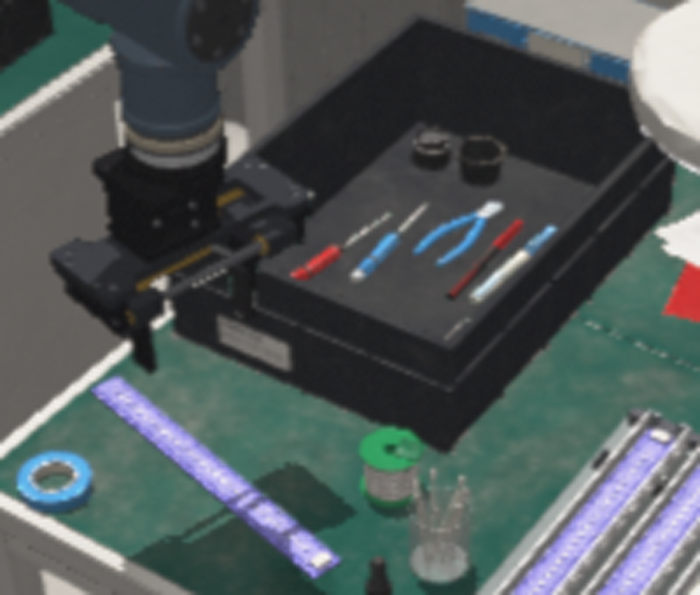

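View pics/t1c.png

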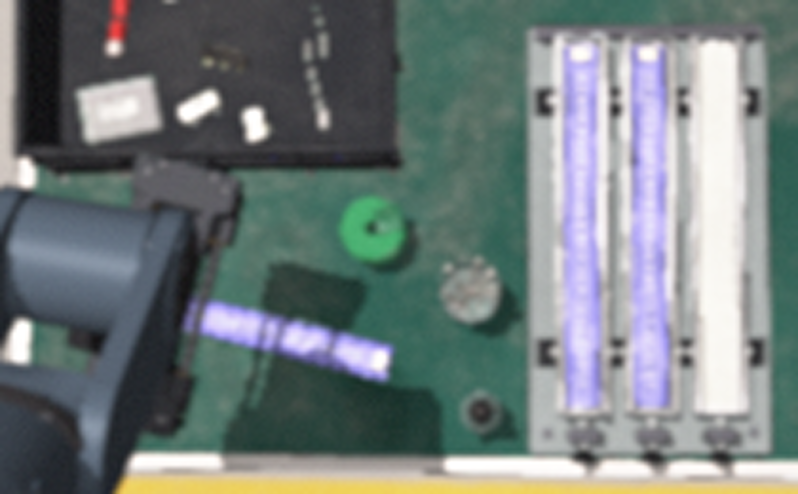

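```bash
python3 - <<'E'
from h import *
c=pickle.load(open('pics/scene1.pkl','rb'))
S=lambda u,v:(150+u/3.5,60+v/3.5)
b=at(c,*S(443,452),0);print(b)
for z in (60,80,100): print(z,(proj(c,[b[0],b[1],z])-[150,60])*3.5)
# left front bottom corner
print(at(c,*S(176,335),0), [at(c,*S(450,345),z)[:2].round() for z in(60,70,80,90,100)])
c=pickle.load(open('pics/top1.pkl','rb'))
for z in (0,60,70,80,90,100): print(z,at(c,150+400/3.8,125+165/3.8,z)[:2].round())
E
```

```text
[587.9802693  -99.09669542   0.        ]
60 [444.0765992 399.3587791]
80 [444.44874664 381.16231758]
100 [444.82784468 362.62600138]
[579.98591667 184.98208558   0.        ] [array([649., -65.]), array([639., -71.]), array([629., -78.]), array([619., -84.]), array([609., -90.])]
0 [ 587. -108.]
60 [ 578. -112.]
70 [ 576. -112.]
80 [ 575. -113.]
90 [ 573. -113.]
100 [ 571. -114.]
```

```bash
python3 - <<'E'
from h import *
c=pickle.load(open('pics/top1.pkl','rb'))
for z in (218,240,260):
  for p in [(145,155),(240,180),(130,425),(185,435)]: 
    w=at(c,150+p[0]/3.8,125+p[1]/3.8,z)[:2]; d=w-[454.6,47.5]; print(z,p,w.round(), 'tooly',round(d@[.972,-.235]),'toolz',round(d@[-.235,-.972]))
E
```

```text
218 (145, 155) [558.  64.] tooly 96 toolz -40
218 (240, 180) [540.  -6.] tooly 96 toolz 32
218 (130, 425) [362.  69.] tooly -95 toolz 1
218 (185, 435) [356.  29.] tooly -92 toolz 41
240 (145, 155) [554.  59.] tooly 94 toolz -35
240 (240, 180) [537.  -9.] tooly 93 toolz 36
240 (130, 425) [362.  64.] tooly -94 toolz 6
240 (185, 435) [355.  25.] tooly -91 toolz 45
260 (145, 155) [551.  55.] tooly 92 toolz -30
260 (240, 180) [534. -12.] tooly 91 toolz 39
260 (130, 425) [362.  60.] tooly -93 toolz 10
260 (185, 435) [355.  21.] tooly -90 toolz 49
```

>>> servo_tool(
  moves=[
    {"xyz": [50, 2, 0], "spin": 0, "jaw": 0.3},
    {"xyz": [90, 2, 0], "spin": 0, "jaw": 0.1},
    {"xyz": [120, 2, 0], "spin": 0, "jaw": 0},
    {"xyz": [138, 2, 0], "spin": 0, "jaw": 0},
    {"xyz": [146, 2, 0], "spin": 0, "jaw": 0},
    {"xyz": [147, 2, 0], "spin": 0, "jaw": 0},
    {"xyz": [147, 2, 0], "spin": 0, "jaw": 0},
  ],
  newtons=25,
)

```text
time_s: 3.05
eef_pos: [457.0, 46.7, 184.3]
tool_rot: [0.437, 0.556, 0.437, -0.556]
force: [-0.7, -0.2, -0.6]
grip_width: 44.1
```

```bash
python3 - <<'E'
from h import *
snap('wrist','wrist2'); snap('scene','scene2'); s=monitor.sense(); print(s['time_s'],s['eef_pos'],s['force'],s['grip_width'])
E
```

```text
3.15 [456.92418209  46.68181612 184.45582587] [-0.56730817 -0.11942858  0.03092961] 43.519579734126175
```

View pics/wrist2.png

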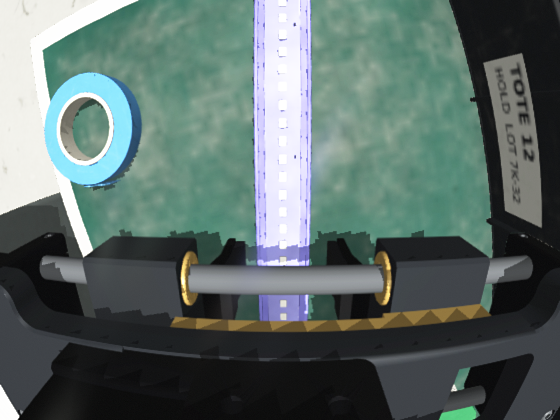

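>>> servo_tool(
  moves=[
    {"xyz": [1, 0, 0], "spin": 0, "jaw": 0},
    {"xyz": [1, 0, 0], "spin": 0, "jaw": -1},
    {"xyz": [1, 0, 0], "spin": 0, "jaw": -1},
    {"xyz": [1, 0, 0], "spin": 0, "jaw": -1},
    {"xyz": [1, 0, 0], "spin": 0, "jaw": -1},
    {"xyz": [1, 0, 0], "spin": 0, "jaw": -1},
  ],
  newtons=25,
)

```text
time_s: 3.9
eef_pos: [456.6, 46.7, 182.8]
tool_rot: [-0.437, -0.556, -0.437, 0.556]
force: [-0.6, -0.4, 2.9]
grip_width: 27.5
```

>>> servo_tool(
  moves=[
    {"xyz": [-10, 0, 0], "spin": 0, "jaw": -1},
    {"xyz": [-30, 0, 0], "spin": 0, "jaw": -1},
    {"xyz": [-65, 0, 0], "spin": 0, "jaw": -1},
    {"xyz": [-105, 0, 0], "spin": 0, "jaw": -1},
    {"xyz": [-145, 0, 0], "spin": 0, "jaw": -1},
    {"xyz": [-175, 0, 0], "spin": 0, "jaw": -1},
    {"xyz": [-180, 0, 0], "spin": 0, "jaw": -1},
    {"xyz": [-180, 0, 0], "spin": 0, "jaw": -1},
  ],
)

```text
time_s: 4.9
eef_pos: [456.3, 46.7, 362.5]
tool_rot: [-0.437, -0.556, -0.437, 0.556]
force: [0.2, 0.4, -0.5]
grip_width: 27.9
```

```bash
python3 - <<'E'
from h import *
from scipy.spatial.transform import Rotation as Ro
snap('wrist','wrist3'); snap('scene','scene3'); s=monitor.sense(); print(s['time_s'],s['eef_pos'],s['force'],s['torque'],s['grip_width'])
q=s['tool_rot']; print(Ro.from_quat(q[[1,2,3,0]]).as_matrix().round(3))
# channel geometry top & scene crops
for n in ['top0','scene0']:
  a=cv2.imread('pics/%s.png'%n); r=a[125:255,285:360] if n=='top0' else a[170:300,260:400]
  cv2.imwrite('pics/ch_%s.png'%n,cv2.resize(r,None,fx=4.5,fy=4.5,interpolation=cv2.INTER_CUBIC))
E
```

```text
5.0 [456.1497236   46.71988734 361.54848129] [ 0.24933364 -0.41479833 -0.29091306] [-0.06963188  0.07240697  0.01126407] 26.939983805630916
[[-0.003  0.972 -0.236]
 [ 0.    -0.236 -0.972]
 [-1.    -0.003  0.   ]]
```

View pics/wrist3.png

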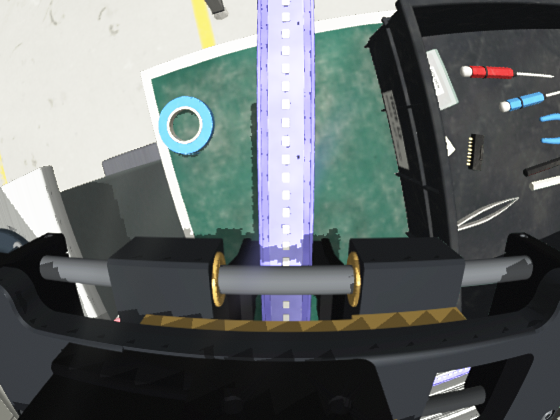

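View pics/ch_scene0.png

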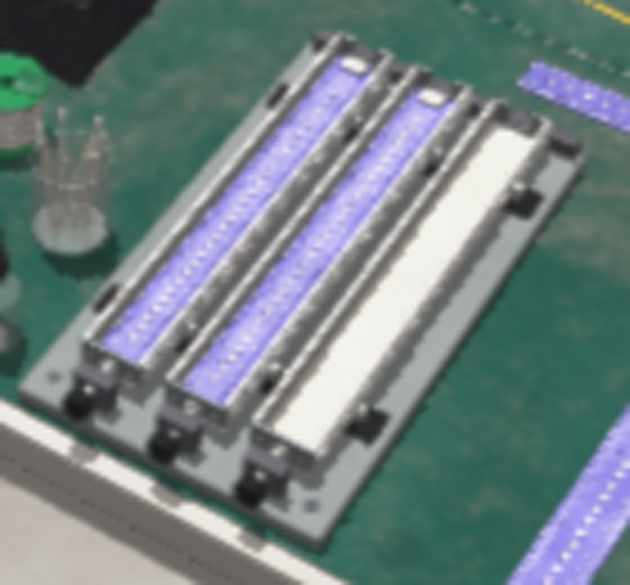

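View pics/ch_top0.png

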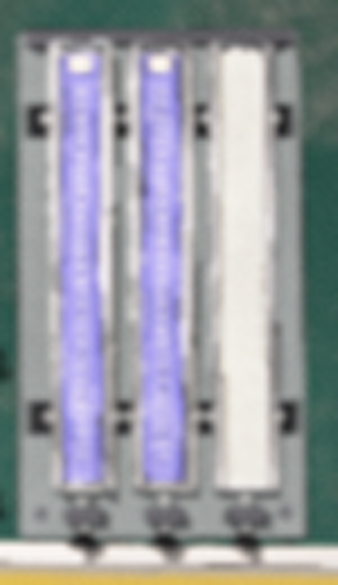

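View pics/scene3.png

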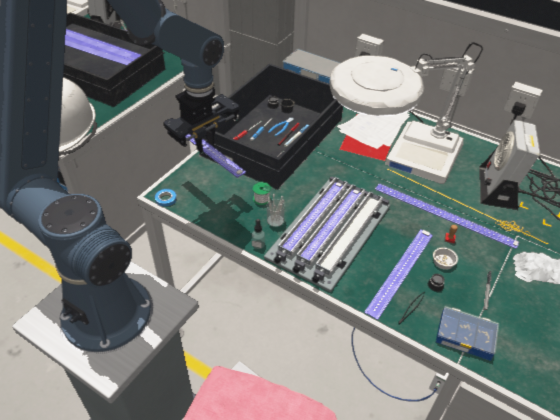

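```bash
python3 - <<'E'
from h import *
for z in (25,29,33):
  for nm in ['top0','scene0']:
    c=pickle.load(open('pics/%s.pkl'%nm,'rb')); img=c['color']
    m=cv2.morphologyEx(bluemask(img),cv2.MORPH_CLOSE,np.ones((3,3)))
    n,l,s,ce=cv2.connectedComponentsWithStats(m)
    for i in range(1,n):
      if 500<s[i,4]<800 and 280<s[i,0]<320:
        ys,xs=np.nonzero(l==i)
        P=np.array([at(c,u,v,z)[:2] for u,v in zip(xs,ys)],np.float32)
        r=cv2.minAreaRect(P); print(z,nm,s[i,:2],np.round(r[0],1),np.round(r[1],1),round(r[2],1))
    h=cv2.cvtColor(img,cv2.COLOR_RGB2HSV); m=((h[...,1]<40)&(h[...,2]>205)).astype(np.uint8)
    m=cv2.morphologyEx(m,cv2.MORPH_OPEN,np.ones((3,3)))
    n,l,s,ce=cv2.connectedComponentsWithStats(m)
    for i in range(1,n):
      w=at(c,*ce[i],z)
      if s[i,4]>300 and abs(w[0]-540)<60 and abs(w[1]+370)<60:
        ys,xs=np.nonzero(l==i)
        P=np.array([at(c,u,v,z-5)[:2] for u,v in zip(xs,ys)],np.float32)
        r=cv2.minAreaRect(P); print(' tape z',z-5,nm,s[i],np.round(r[0],1),np.round(r[1],1),round(r[2],1))
E
```

```text
25 top0 [299 138] [ 535.1 -260.9] [295.3  25.2] 0.6
25 top0 [316 139] [ 534.2 -315.5] [292.1  27.5] 1.2
 tape z 20 top0 [ 332  136   14   97 1032] [ 538.8 -374.6] [306.   40.5] 2.0
25 scene0 [283 183] [ 539.1 -253.7] [292.4  26.1] 1.0
25 scene0 [301 190] [ 540.2 -310.5] [293.6  26.7] 0.9
 tape z 20 scene0 [322 199  56  70 804] [ 545.9 -369.1] [293.6  28.2] 1.0
29 top0 [299 138] [ 534.6 -260.7] [294.5  25.1] 0.6
29 top0 [316 139] [ 533.7 -315.2] [291.3  27.4] 1.2
 tape z 24 top0 [ 332  136   14   97 1032] [ 538.3 -374.1] [305.2  40.4] 2.0
29 scene0 [283 183] [ 535.6 -255.4] [291.3  26. ] 1.0
29 scene0 [301 190] [ 536.7 -312. ] [292.5  26.6] 0.9
 tape z 24 scene0 [322 199  56  70 804] [ 542.4 -370.4] [292.5  28.1] 1.0
33 top0 [299 138] [ 534.1 -260.6] [293.7  25. ] 0.6
33 top0 [316 139] [ 533.2 -314.9] [290.5  27.4] 1.2
 tape z 28 top0 [ 332  136   14   97 1032] [ 537.8 -373.7] [304.3  40.3] 2.0
33 scene0 [283 183] [ 532.2 -257.2] [290.2  25.9] 1.0
33 scene0 [301 190] [ 533.3 -313.5] [291.4  26.5] 0.9
 tape z 28 scene0 [322 199  56  70 804] [ 538.9 -371.8] [291.5  28. ] 1.0
```

```bash
python3 - <<'E'
from h import *
a=pickle.load(open('pics/top0.pkl','rb'));b=pickle.load(open('pics/scene0.pkl','rb'))
def tri(p,q):
    o1,d1=ray(a,*p);o2,d2=ray(b,*q)
    k,*_=np.linalg.lstsq(np.c_[d1,-d2],o2-o1,rcond=None); x=o1+k[0]*d1;y=o2+k[1]*d2; return x.round(),y.round()
print('lamp centre',tri((306,52),(377,80)),'knob',tri((319,36),(394,69)))
for z in (250,300,350,400): print(z,at(a,306,101,z).round(),at(a,258,55,z).round(),at(a,354,55,z).round())
print('jar swab',tri((150+447/3.8,125+265/3.8),(140+400/3,150+135/3)))
E
```

```text
lamp centre (array([ 852., -255.,  293.]), array([ 852., -253.,  293.])) knob (array([ 882., -286.,  324.]), array([ 882., -285.,  323.]))
250 [ 734. -258.  250.] [ 861. -125.  250.] [ 863. -387.  250.]
300 [ 718. -256.  300.] [ 840. -128.  300.] [ 843. -380.  300.]
350 [ 703. -253.  350.] [ 820. -132.  350.] [ 822. -373.  350.]
400 [ 688. -251.  400.] [ 799. -135.  400.] [ 801. -365.  400.]
jar swab (array([ 495., -152.,   79.]), array([ 493., -150.,   79.]))
```

>>> servo_tool(
  moves=[
    {"xyz": [-4, 5, 12], "spin": -0.06, "jaw": -1},
    {"xyz": [-10, 15, 36], "spin": -0.18, "jaw": -1},
    {"xyz": [-16, 26, 64], "spin": -0.32, "jaw": -1},
    {"xyz": [-22, 38, 92], "spin": -0.47, "jaw": -1},
    {"xyz": [-28, 50, 120], "spin": -0.63, "jaw": -1},
    {"xyz": [-32, 62, 150], "spin": -0.79, "jaw": -1},
    {"xyz": [-36, 74, 180], "spin": -0.95, "jaw": -1},
    {"xyz": [-38, 86, 208], "spin": -1.11, "jaw": -1},
    {"xyz": [-38, 98, 236], "spin": -1.27, "jaw": -1},
    {"xyz": [-38, 109, 264], "spin": -1.42, "jaw": -1},
    {"xyz": [-38, 119, 288], "spin": -1.56, "jaw": -1},
    {"xyz": [-38, 127, 307], "spin": -1.69, "jaw": -1},
    {"xyz": [-38, 132, 319], "spin": -1.78, "jaw": -1},
    {"xyz": [-38, 134, 324], "spin": -1.825, "jaw": -1},
    {"xyz": [-38, 134, 324], "spin": -1.825, "jaw": -1},
    {"xyz": [-38, 134, 324], "spin": -1.825, "jaw": -1},
  ],
)

```text
time_s: 7.0
eef_pos: [510.4, -299.4, 399.5]
tool_rot: [0.706, -0.005, 0.708, 0.006]
force: [0.1, 1.1, -1.0]
grip_width: 27.3
```

```bash
python3 - <<'E'
from h import *
from scipy.spatial.transform import Rotation as Ro
for n in ['wrist','top','scene']: snap(n,n+'4')
s=monitor.sense(); print(s['time_s'],s['eef_pos'],s['joint_positions'].round(2),s['grip_width'],s['torque'])
q=s['tool_rot']; print(Ro.from_quat(q[[1,2,3,0]]).as_matrix().round(3))
E
```

```text
7.15 [ 510.49688464 -299.39818573  400.44364581] [-0.72  0.49  1.52  0.    1.13 -2.31] 27.445104254677318 [0.05334772 0.04290176 0.0709471 ]
[[-0.001 -0.016  1.   ]
 [ 0.001  1.     0.016]
 [-1.     0.001 -0.001]]
```

View pics/wrist4.png

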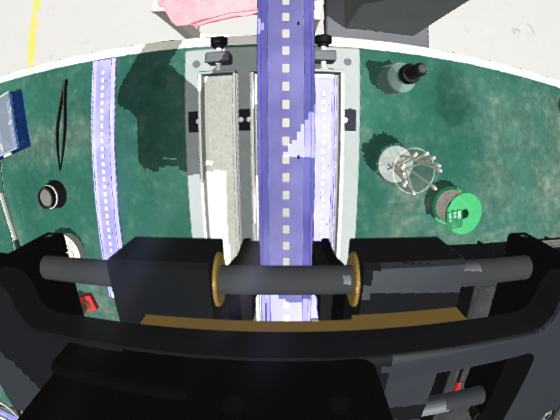

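View pics/scene4.png

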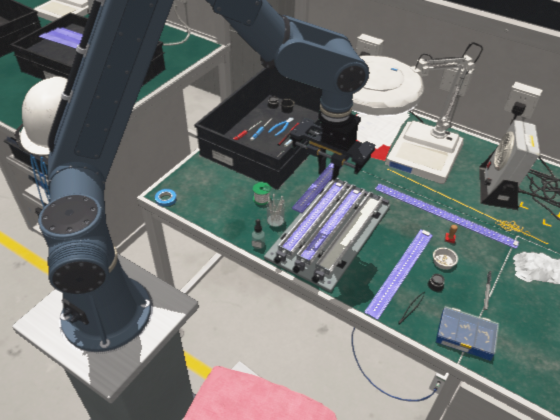

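View pics/top4.png

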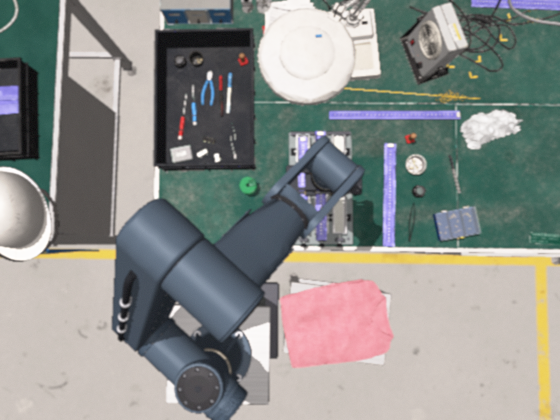

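```bash
python3 - <<'E'
from h import *
a=cv2.imread('pics/wrist4.png'); cv2.imwrite('pics/w4c.png',cv2.resize(a[30:245,180:355],None,fx=2.75,fy=2.75,interpolation=cv2.INTER_CUBIC))
cv2.imwrite('pics/w4d.png',cv2.resize(a[35:100,185:265],None,fx=9,fy=9,interpolation=cv2.INTER_CUBIC))
E
```

```text
(no output)
```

View pics/w4c.png

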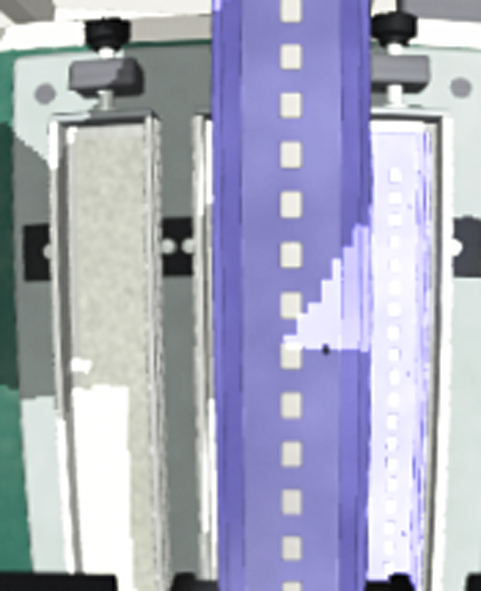

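View pics/w4d.png

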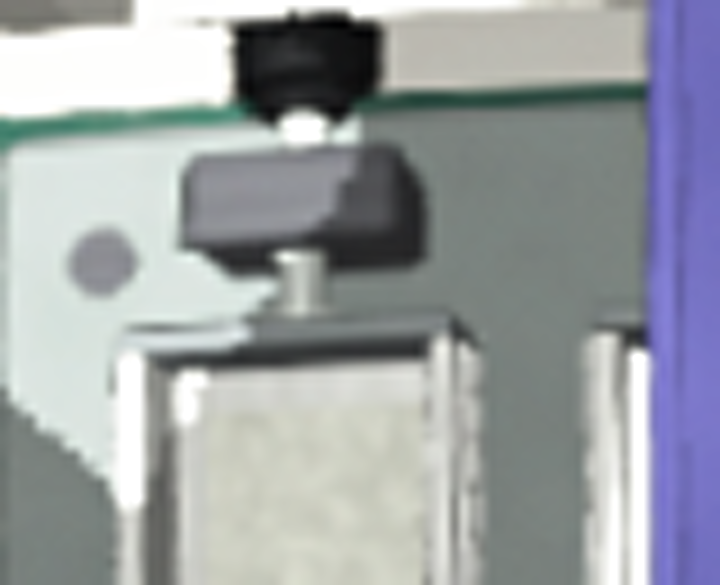

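```bash
python3 - <<'E'
from h import *
a=cv2.imread('pics/wrist4.png'); 
r=[cv2.resize(a[y:y+14,190:250],None,fx=13,fy=13,interpolation=cv2.INTER_CUBIC) for y in (88,158,218)]
cv2.imwrite('pics/w4e.png',np.vstack(r))
E
```

```text
(no output)
```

View pics/w4e.png

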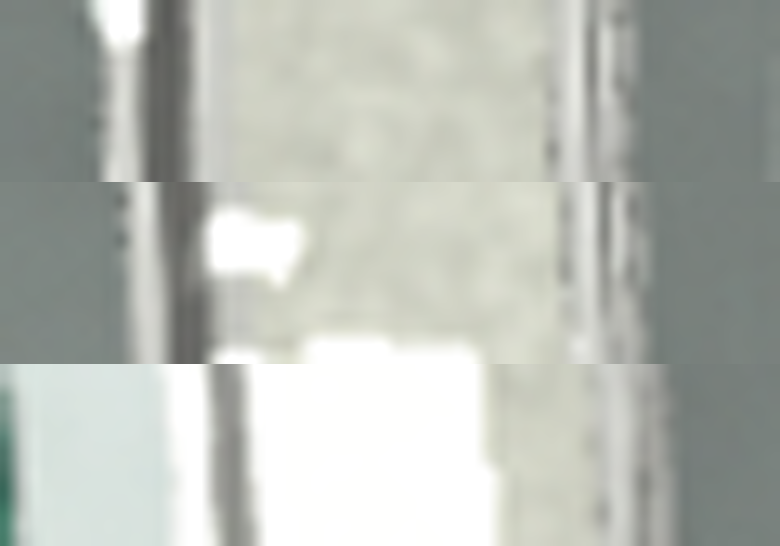

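```bash
python3 - <<'E'
from h import *
c=pickle.load(open('pics/wrist4.pkl','rb'))
F=lambda x:190+x/13-.5
C=[]
for v,L0,L1,R0,R1 in [(94.5,105,143,560,592),(164.5,133,168,575,602),(224.5,172,215,606,640)]:
    p=[at(c,F(x),v,42,True)[:2] for x in (L0,L1,R0,R1)]
    print(v,np.round(p,1).tolist(),'outer',np.linalg.norm(p[3]-p[0]).round(1),'inner',np.linalg.norm(p[2]-p[1]).round(1)); m=np.mean([p[0],p[1],p[2],p[3]],0); C.append(m); print(m)
C=np.array(C); k=np.polyfit(C[:,0],C[:,1],1); print('angle deg',np.degrees(np.arctan(k[0])),'y at x=536',np.polyval(k,536))
# end cap outer/inner top edge (w4d)
G=lambda x,y:(185+x/9-.5,35+y/9-.5)
for n,p in {'outerL':(135,328),'outerR':(450,316),'innerL':(165,362),'innerR':(420,348)}.items(): print(n,at(c,*G(*p),42,True).round(1))
# bar edges (z bar top strip ~ )
img=c['color'];m=bluemask(img)
t=np.array([510.5,-299.4,400.4]);
for v in (60,120,180,215):
    xs=np.nonzero(m[v,240:330])[0]+240
    print(v,xs.min(),xs.max())
print(-np.array(c['R']).T@c['t'])
E
```

```text
94.5 [[407.2, -393.3], [407.4, -390.1], [408.5, -355.8], [408.5, -353.2]] outer 40.1 inner 34.4
[ 407.89407621 -373.12965327]
164.5 [[482.1, -391.5], [482.1, -388.5], [482.2, -354.4], [482.1, -352.1]] outer 39.3 inner 34.1
[ 482.11329846 -371.60827665]
224.5 [[548.9, -390.8], [548.8, -387.0], [548.0, -352.9], [547.9, -350.0]] outer 40.8 inner 34.1
[ 548.41311    -370.18000601]
angle deg 1.2019647492266352 y at x=536 -370.45331126685795
outerL [ 381.8 -391.7   42. ]
outerR [ 381.9 -354.3   42. ]
innerL [ 386.1 -388.    42. ]
innerR [ 385.7 -357.7   42. ]
60 257 314
120 257 311
180 259 314
215 259 313
[ 442.58284181 -300.77062133  380.05849987]
```

>>> servo_tool(
  moves=[
    {"xyz": [5, -10, 4], "spin": 0, "jaw": -1},
    {"xyz": [20, -28, 11], "spin": 0, "jaw": -1},
    {"xyz": [45, -48, 19], "spin": -0.002, "jaw": -1},
    {"xyz": [75, -64, 25], "spin": -0.002, "jaw": -1},
    {"xyz": [103, -71, 28], "spin": -0.002, "jaw": -1},
    {"xyz": [120, -71.5, 28], "spin": -0.002, "jaw": -1},
    {"xyz": [125, -71.5, 28], "spin": -0.002, "jaw": -1},
    {"xyz": [125, -71.5, 28], "spin": -0.002, "jaw": -1},
    {"xyz": [125, -71.5, 28], "spin": -0.002, "jaw": -1},
  ],
)

```text
time_s: 8.28
eef_pos: [540.0, -370.8, 277.1]
tool_rot: [0.708, -0.007, 0.706, 0.006]
force: [-0.1, 0.3, -1.7]
grip_width: 27.4
```

```bash
python3 - <<'E'
from h import *
from scipy.spatial.transform import Rotation as Ro
for n in ['wrist','top','scene']: snap(n,n+'5')
s=monitor.sense(); print(s['time_s'],s['eef_pos'],s['grip_width'],s['torque'])
q=s['tool_rot']; print(Ro.from_quat(q[[1,2,3,0]]).as_matrix().round(4))
a=cv2.imread('pics/scene5.png'); cv2.imwrite('pics/s5c.png',cv2.resize(a[165:300,260:400],None,fx=4.4,fy=4.4,interpolation=cv2.INTER_CUBIC))
E
```

```text
8.425 [ 539.91443589 -370.82102431  276.83519089] 27.581713014080954 [ 0.05740256  0.03830181 -0.00608163]
[[ 0.0013 -0.0184  0.9998]
 [-0.0013  0.9998  0.0184]
 [-1.     -0.0013  0.0013]]
```

View pics/wrist5.png

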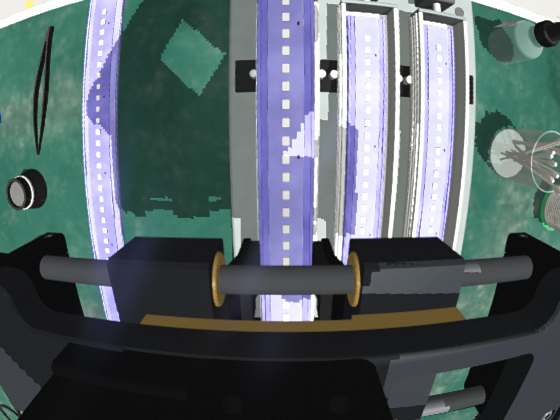

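View pics/s5c.png

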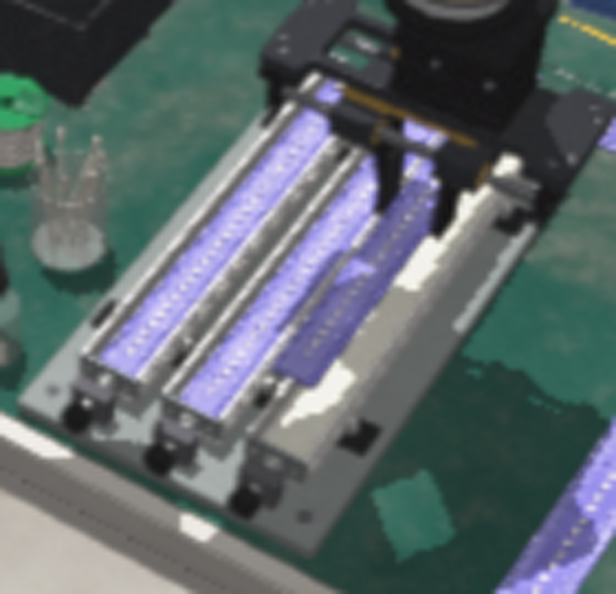

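```bash
python3 - <<'E'
from h import *
for n in ['wrist2','wrist3','wrist4','wrist5']:
    c=pickle.load(open('pics/%s.pkl'%n,'rb')); I=c['color'].astype(int)
    R=np.array(c['R']); o=-R.T@c['t']
    g=I[...,2]-I[...,1]  # blue minus green
    out=[]
    for v in range(5,232,15):
        row=cv2.GaussianBlur(g[v:v+1].astype(np.float32),(1,1),0)[0]
        d=np.diff(row)
        l=np.argmax(d[245:272])+245; r=np.argmin(d[300:325])+300
        def sub(i,s):
            y=s*d[i-1:i+2]; k=(y[0]-y[2])/(2*(y[0]-2*y[1]+y[2])+1e-9); return i+.5+np.clip(k,-.5,.5)
        L,Rr=sub(l,1),sub(r,-1)
        out.append((v,L,Rr))
    s=[]
    for v,L,Rr in out:
        a,b=ray(c,L,v,True)[1],ray(c,Rr,v,True)[1]
        a/=-a[2];b/=-b[2]; w=np.linalg.norm(a-b); s.append((v,round(L,1),round(Rr,1),round(28/w,1)))
    print(n,'cam z',o[2].round(1)); print([ (x[0],float(x[1]),float(x[2]),float(x[3])) for x in s])
E
```

```text
wrist2 cam z 164.7
[(5, 253.4, 310.6, 157.9), (20, 253.2, 310.7, 158.5), (35, 253.3, 307.6, 168.6), (50, 253.1, 310.8, 159.3), (65, 252.6, 311.4, 157.0), (80, 256.4, 311.5, 167.6), (95, 252.9, 311.2, 158.2), (110, 256.5, 311.5, 167.5), (125, 253.3, 311.4, 158.0), (140, 253.3, 307.7, 168.0), (155, 253.4, 307.7, 167.4), (170, 253.6, 310.7, 157.9), (185, 254.1, 310.7, 158.0), (200, 254.4, 310.6, 157.4), (215, 255.0, 310.6, 157.4), (230, 255.4, 309.8, 158.6)]
wrist3 cam z 342.9
[(5, 256.6, 313.9, 157.8), (20, 256.5, 313.8, 159.0), (35, 256.6, 314.6, 158.0), (50, 256.3, 314.6, 157.6), (65, 259.4, 314.6, 167.1), (80, 256.3, 314.7, 158.0), (95, 256.2, 314.7, 157.7), (110, 259.6, 314.7, 167.2), (125, 256.3, 314.7, 157.4), (140, 256.2, 314.6, 156.5), (155, 256.4, 314.6, 156.1), (170, 256.5, 314.5, 155.6), (185, 256.9, 314.3, 155.9), (200, 257.3, 313.8, 156.8), (215, 257.5, 313.7, 155.8), (230, 258.1, 313.2, 156.8)]
wrist4 cam z 380.1
[(5, 257.3, 313.5, 160.9), (20, 256.5, 313.8, 158.8), (35, 256.6, 313.8, 160.0), (50, 256.5, 314.2, 159.3), (65, 256.4, 314.4, 158.8), (80, 256.7, 314.6, 159.5), (95, 257.0, 315.6, 157.5), (110, 256.6, 314.9, 158.1), (125, 256.6, 300.5, 209.6), (140, 257.1, 315.5, 156.5), (155, 257.2, 314.7, 158.4), (170, 257.4, 314.4, 158.3), (185, 257.9, 314.5, 158.0), (200, 258.4, 314.4, 158.0), (215, 258.6, 313.4, 159.7), (230, 258.6, 313.5, 157.4)]
wrist5 cam z 257.4
[(5, 257.2, 313.6, 160.5), (20, 256.8, 313.7, 160.2), (35, 256.7, 313.9, 160.2), (50, 256.6, 313.5, 161.6), (65, 256.5, 313.9, 160.8), (80, 256.5, 313.8, 161.4), (95, 256.6, 313.9, 161.2), (110, 256.7, 313.9, 161.2), (125, 256.6, 300.5, 209.6), (140, 257.1, 314.6, 158.9), (155, 257.3, 314.6, 158.7), (170, 257.5, 313.5, 161.0), (185, 257.6, 313.3, 160.3), (200, 258.0, 312.9, 161.3), (215, 258.4, 312.9, 160.5), (230, 258.6, 312.5, 160.0)]
```

```bash
python3 - <<'E'
from h import *
for n in ['wrist2','wrist3','wrist4','wrist5']:
    c=pickle.load(open('pics/%s.pkl'%n,'rb')); I=c['color'].astype(float)
    x0=283 if n=='wrist2' else 286
    g=(I[:245,x0-2:x0+3,2]-I[:245,x0-2:x0+3,1]).mean(1)  # low at white lights
    side=(I[:245,x0-9:x0-5,2]-I[:245,x0-9:x0-5,1]).mean(1)
    s=np.clip(side-g,0,None); m=(s>0.5*np.percentile(s,95)).astype(np.uint8)
    k,l,st,ce=cv2.connectedComponentsWithStats(m[:,None])
    o=[]
    for i in range(1,k):
        if st[i,4]>=4: j=np.nonzero(l[:,0]==i)[0]; o.append((j*s[j]).sum()/s[j].sum())
    print(n,np.round(o,1))
E
```

```text
wrist2 [  2.5  17.4  34.2  50.3 104.8 122.4 140.6 158.6 176.5 194.5 211.4 228.2
 242.4]
wrist3 [  2.   16.1  33.1  49.9  85.5 103.8 122.3 140.7 158.6 177.1 194.7 212.
 228.8]
wrist4 [  2.   16.8  33.1  50.1  68.   85.8 104.  122.4 140.6 158.  177.  194.5
 212.  228.9 242.7]
wrist5 [  2.   16.8  33.1  50.1  68.   85.7 104.  122.4 140.5 157.6 177.  194.5
 211.9 228.9 242.6]
```

```bash
python3 - <<'E'
from h import *
T={'wrist3':([456.15,46.72,361.5],-13.65),'wrist4':([510.5,-299.4,400.44],0.92),'wrist5':([539.91,-370.82,276.84],1.054)}
E={'wrist3':[(5,256.6,313.9),(50,256.3,314.6),(95,256.2,314.7),(140,256.2,314.6),(185,256.9,314.3),(215,257.5,313.7),(230,258.1,313.2)],
'wrist4':[(20,256.5,313.8),(50,256.5,314.2),(80,256.7,314.6),(110,256.6,314.9),(170,257.4,314.4),(200,258.4,314.4),(230,258.6,313.5)],
'wrist5':[(5,257.2,313.6),(35,256.7,313.9),(65,256.5,313.9),(95,256.6,313.9),(170,257.5,313.5),(200,258,312.9),(230,258.6,312.5)]}
for n in T:
    c=pickle.load(open('pics/%s.pkl'%n,'rb')); p,a=T[n]; p=np.array(p);a=np.radians(a)
    y=np.array([np.cos(a),np.sin(a)]) if n=='wrist3' else np.array([-np.sin(a),np.cos(a)])
    z=np.array([y[1],-y[0]])
    Q=[]
    for v,L,R in E[n]:
        w=(at(c,L,v,p[2]-177.8,True)+at(c,R,v,p[2]-177.8,True))[:2]/2-p[:2]; Q.append((w@z,w@y))
    Q=np.array(Q);k=np.polyfit(Q[:,0],Q[:,1],1); print(n,Q.round(1).tolist(),'slope deg',np.degrees(k[0]).round(2),'offset at tcp',k[1].round(2))
    if n!='wrist3':print(' bar mid world y approx',p[1]+k[1])
E
```

```text
wrist3 [[-131.6, 1.0], [-107.3, 1.1], [-84.5, 1.2], [-62.4, 1.2], [-40.0, 1.3], [-24.5, 1.3], [-16.4, 1.4]] slope deg 0.2 offset at tcp 1.43
wrist4 [[-122.0, -0.4], [-106.2, -0.3], [-91.1, -0.2], [-76.3, -0.1], [-47.1, 0.0], [-32.1, 0.3], [-16.4, 0.1]] slope deg 0.35 offset at tcp 0.36
 bar mid world y approx -299.04482579469624
wrist5 [[-129.6, -1.0], [-113.3, -1.0], [-97.8, -1.1], [-82.8, -1.0], [-46.1, -0.8], [-30.9, -0.8], [-15.1, -0.7]] slope deg 0.17 offset at tcp -0.7
 bar mid world y approx -371.5249968110206
```

>>> servo_tool(
  moves=[
    {"xyz": [6, 0, 0], "spin": 0, "jaw": -1},
    {"xyz": [16, 0, 0], "spin": 0, "jaw": -1},
    {"xyz": [26, 0, 0], "spin": 0, "jaw": -1},
    {"xyz": [34, 0, 0], "spin": 0, "jaw": -1},
    {"xyz": [38, 0, 0], "spin": 0, "jaw": -1},
    {"xyz": [39, 0, 0], "spin": 0, "jaw": -1},
    {"xyz": [39, 0, 0], "spin": 0, "jaw": -1},
  ],
)

```text
time_s: 9.3
eef_pos: [539.8, -370.9, 236.9]
tool_rot: [0.707, -0.007, 0.707, 0.006]
force: [-0.2, -0.3, -1.2]
grip_width: 27.5
```

```bash
python3 - <<'E'
from h import *
from scipy.spatial.transform import Rotation as Ro
for n in ['wrist','top','scene']: snap(n,n+'6')
s=monitor.sense(); print(s['time_s'],s['eef_pos'],s['grip_width'],s['torque'])
q=s['tool_rot']; print(Ro.from_quat(q[[1,2,3,0]]).as_matrix().round(4))
a=cv2.imread('pics/scene6.png'); cv2.imwrite('pics/s6c.png',cv2.resize(a[190:290,290:390],None,fx=6,fy=6,interpolation=cv2.INTER_CUBIC))
a=cv2.imread('pics/wrist6.png'); cv2.imwrite('pics/w6c.png',cv2.resize(a[0:235,215:345],None,fx=2.5,fy=2.5,interpolation=cv2.INTER_CUBIC))
a=cv2.imread('pics/top6.png'); cv2.imwrite('pics/t6c.png',cv2.resize(a[125:255,285:385],None,fx=4.5,fy=4.5,interpolation=cv2.INTER_CUBIC))
E
```

```text
9.45 [ 539.79208695 -370.9249742   237.15441532] 27.49077394676816 [ 0.05382527 -0.00017328  0.06108435]
[[ 5.000e-04 -1.820e-02  9.998e-01]
 [-6.000e-04  9.998e-01  1.820e-02]
 [-1.000e+00 -6.000e-04  5.000e-04]]
```

View pics/s6c.png

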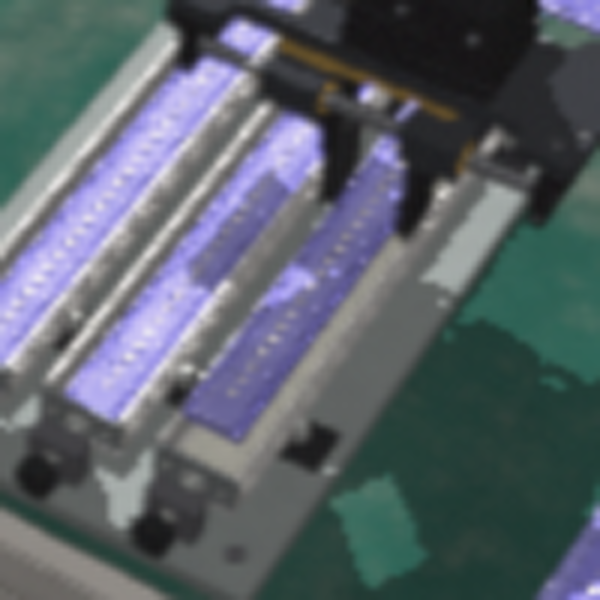

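View pics/w6c.png

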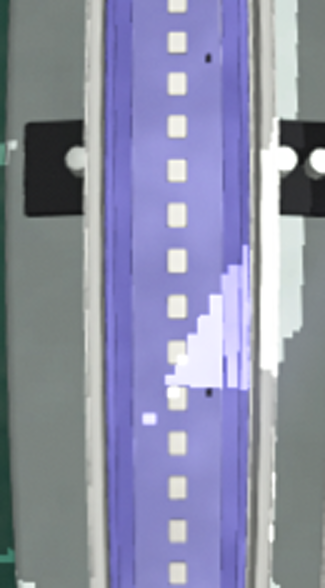

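View pics/t6c.png

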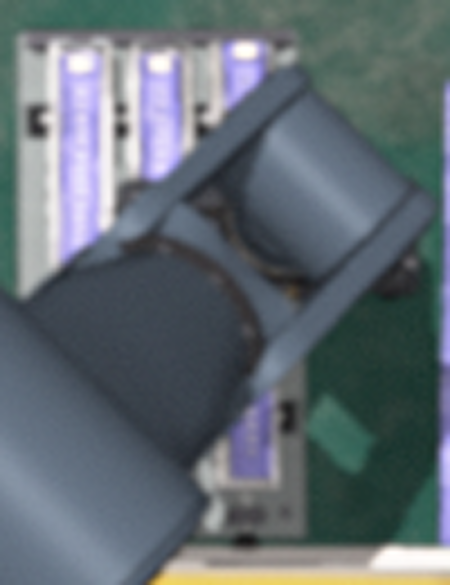

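```bash
python3 - <<'E'
from h import *
a=cv2.imread('pics/wrist6.png')
r=[cv2.resize(a[y:y+10,240:330],None,fx=8.5,fy=8.5,interpolation=cv2.INTER_CUBIC) for y in (10,70,110,140,180,215)]
cv2.imwrite('pics/w6e.png',np.vstack(r))
a=cv2.imread('pics/top6.png'); 
cv2.imwrite('pics/t6e.png',np.vstack([cv2.resize(a[129:154,292:356],None,fx=12,fy=12,interpolation=cv2.INTER_CUBIC),cv2.resize(a[220:243,292:356],None,fx=12,fy=12,interpolation=cv2.INTER_CUBIC)]))
E
```

```text
(no output)
```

View pics/w6e.png

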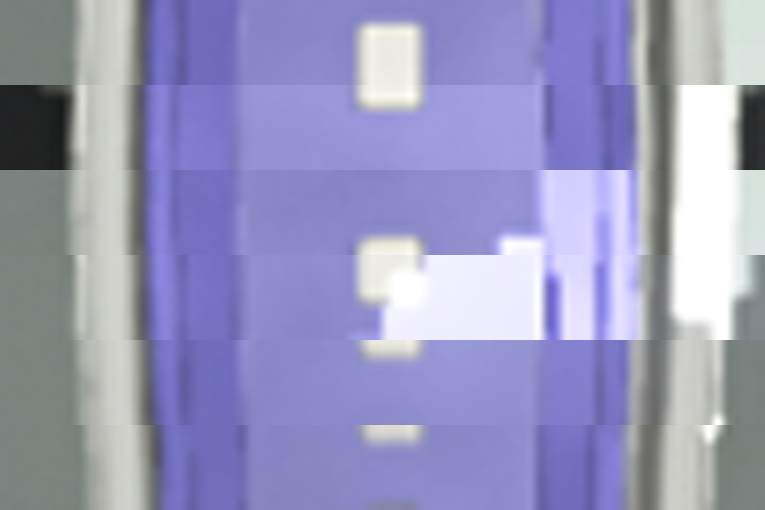

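View pics/t6e.png

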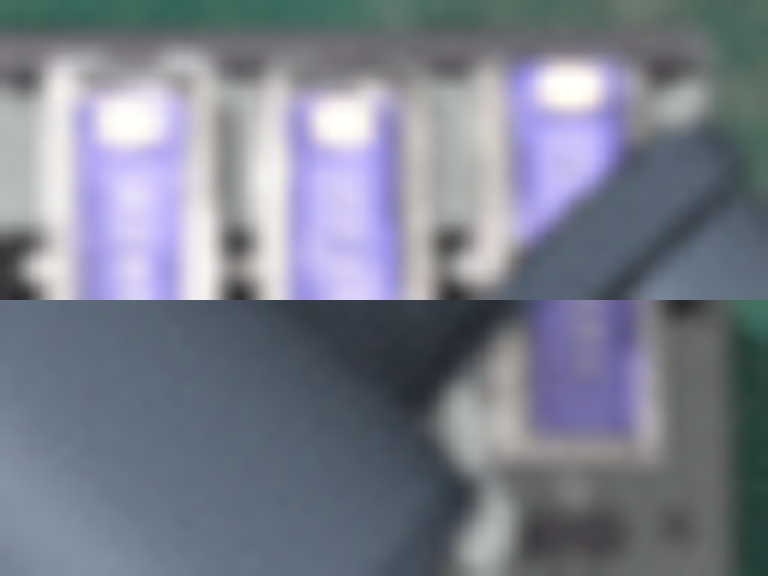

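```bash
python3 - <<'E'
from h import *
c=pickle.load(open('pics/top6.pkl','rb'));img=c['color'].astype(int)
print('cols blue-green profile')
for col in (338,340,342): print(col,'far',[(v,int(img[v,col,2]-img[v,col,1])) for v in range(130,138)],'near',[(v,int(img[v,col,2]-img[v,col,1])) for v in range(227,236)])
for z in (55,59): print(z,'bar plug end',at(c,339.2,133.7,z).round(1),'near',at(c,340.1,230.9,z).round(1))
print('cap outer near',at(c,340,233.0,42).round(1),' far outer', at(c,339,129+60/12-.5,42).round(1))
t=pickle.load(open('pics/top0.pkl','rb'));I=t['color'].astype(int)
for col in (302,304,319,321): print(col,[(v,I[v,col].tolist()) for v in range(133,139)],[(v,I[v,col].tolist()) for v in range(229,237)])
print('white');[print(col,[(v,I[v,col].tolist()) for v in range(131,137)],[(v,I[v,col].tolist()) for v in range(230,238)]) for col in (338,341)]
E
```

```text
cols blue-green profile
338 far [(130, -7), (131, -2), (132, 6), (133, 8), (134, 8), (135, -3), (136, -7), (137, -4)] near [(227, 53), (228, 52), (229, 53), (230, 43), (231, 17), (232, 2), (233, 0), (234, -2), (235, -1)]
340 far [(130, -8), (131, -1), (132, 7), (133, 10), (134, 7), (135, -4), (136, -8), (137, -6)] near [(227, 52), (228, 55), (229, 56), (230, 44), (231, 17), (232, 2), (233, -1), (234, 0), (235, -2)]
342 far [(130, -8), (131, -1), (132, 5), (133, 18), (134, 36), (135, 44), (136, 40), (137, 44)] near [(227, 56), (228, 57), (229, 58), (230, 47), (231, 19), (232, 1), (233, -1), (234, -2), (235, -1)]
55 bar plug end [ 690.8 -370.7   55. ] near [ 388.6 -374.7   55. ]
59 bar plug end [ 689.9 -370.2   59. ] near [ 388.5 -374.2   59. ]
cap outer near [ 382.5 -375.9   42. ]  far outer [ 694.5 -371.6   42. ]
302 [(133, [112, 108, 114]), (134, [127, 125, 131]), (135, [147, 146, 151]), (136, [176, 171, 183]), (137, [227, 220, 228]), (138, [248, 243, 238])] [(229, [183, 175, 242]), (230, [193, 185, 244]), (231, [204, 196, 239]), (232, [208, 203, 222]), (233, [193, 188, 188]), (234,
[... 1060 characters left out ...]
 164]), (236, [173, 172, 171])]
white
338 [(131, [88, 95, 95]), (132, [97, 96, 99]), (133, [95, 93, 98]), (134, [107, 107, 109]), (135, [158, 155, 155]), (136, [218, 212, 207])] [(230, [240, 236, 229]), (231, [241, 238, 233]), (232, [237, 233, 231]), (233, [199, 195, 194]), (234, [148, 146, 146]), (235, [149, 148, 147]), (236, [154, 155, 154]), (237, [133, 135, 134])]
341 [(131, [85, 92, 91]), (132, [96, 96, 99]), (133, [95, 93, 97]), (134, [95, 94, 97]), (135, [133, 130, 130]), (136, [200, 193, 189])] [(230, [238, 235, 227]), (231, [239, 236, 229]), (232, [234, 230, 227]), (233, [196, 190, 191]), (234, [136, 136, 135]), (235, [124, 125, 123]), (236, [130, 133, 131]), (237, [118, 119, 119])]
```

```bash
python3 - <<'E'
from h import *
c=pickle.load(open('pics/top6.pkl','rb'))
for n,p,z in [('spare near',(340,230.6),57),('f2 near',(320,231.7),29),('f1 near',(303,231.9),29),('f2 far(plug top)',(320,136.6),32),('f1 far',(303,136.2),32),('spare far strip(col342)',(342,133.6),57),('spare plug far',(340,133.5),62)]: print(n,at(c,*p,z).round(1))
g=c['color'].astype(int)
for col in (302,304,319,321,338,340): print(col,[int(g[v,col].mean()) for v in range(131,141)])
s=pickle.load(open('pics/scene6.pkl','rb'))
a=cv2.imread('pics/scene6.png'); cv2.imwrite('pics/s6d.png',cv2.resize(a[245:280,295:345],None,fx=14,fy=14,interpolation=cv2.INTER_CUBIC))
E
```

```text
spare near [ 389.5 -374.1   57. ]
f2 near [ 385.9 -315.2   29. ]
f1 near [ 384.6 -262.2   29. ]
f2 far(plug top) [ 686.3 -312.8   32. ]
f1 far [ 687.  -259.1   32. ]
spare far strip(col342) [ 690.8 -379.2   57. ]
spare plug far [ 689.8 -372.4   62. ]
302 [94, 109, 124, 144, 167, 199, 241, 253, 253, 246]
304 [91, 109, 128, 150, 180, 217, 237, 246, 247, 235]
319 [98, 111, 116, 119, 133, 167, 224, 248, 251, 239]
321 [99, 111, 113, 115, 142, 180, 230, 248, 251, 243]
338 [103, 109, 135, 203, 249, 251, 238, 199, 200, 213]
340 [100, 109, 135, 203, 249, 251, 238, 200, 202, 216]
```

View pics/s6d.png

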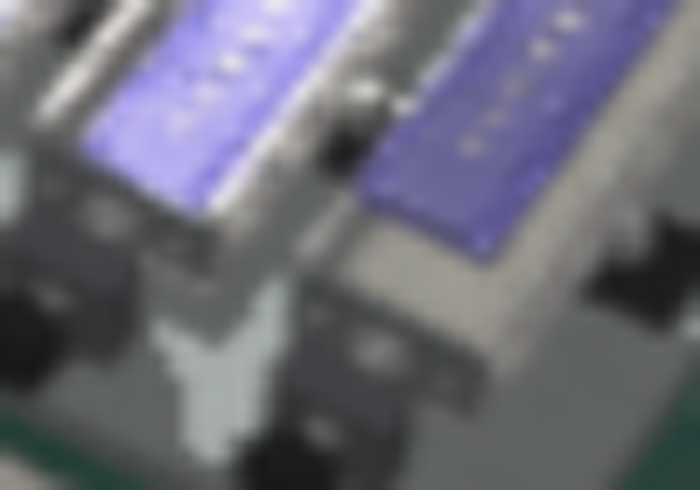

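```bash
python3 - <<'E'
from h import *
s=pickle.load(open('pics/scene6.pkl','rb'))
P=lambda u,v:(295+u/14-.5,245+v/14-.5)
for n,p,z in [('f2cap inner',(145,180),42),('ch3 cap inner',(415,300),42),('ch3 cap outer top',(395,330),42),('spare near bottom edge',(425,233),53.5),('spare near top edge',(425,222),58.5)]: print(n,at(s,*P(*p),z).round(1))
c=pickle.load(open('pics/wrist4.pkl','rb'))
print('wrist4 f1 near',at(c,180+400/2.75-.5,30+130/2.75-.5,29,True).round(1))
E
cp pics/wrist5.png /tmp; python3 - <<'E'
import cv2,numpy as np
a=cv2.imread('pics/wrist4.png');b=cv2.imread('pics/wrist5.png')
cv2.imwrite('pics/nn.png',np.hstack([cv2.resize(a[55:95,310:350],None,fx=9,fy=9,interpolation=cv2.INTER_CUBIC),cv2.resize(b[0:40,335:375],None,fx=9,fy=9,interpolation=cv2.INTER_CUBIC)]))
E
```

```text
f2cap inner [ 381.3 -320.9   42. ]
ch3 cap inner [ 384.8 -375.3   42. ]
ch3 cap outer top [ 376.9 -375.7   42. ]
spare near bottom edge [ 390.6 -373.    53.5]
spare near top edge [ 389.  -373.4   58.5]
wrist4 f1 near [ 386.4 -259.4   29. ]
```

View pics/nn.png

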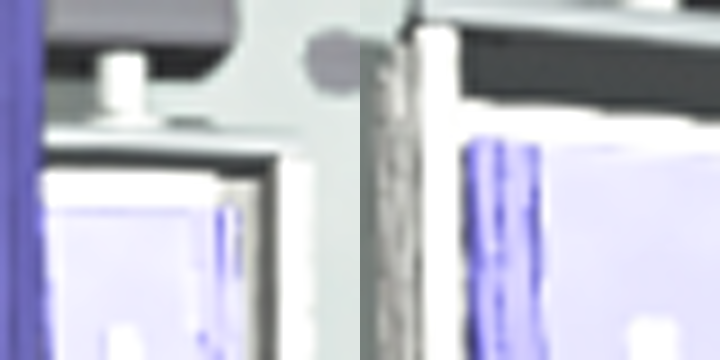

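```bash
python3 - <<'E'
from h import *
for n,u0,v0,x0,L in [('wrist4',310,55,0,[('f1 near',(140,207),29),('cap outer',(140,127),42),('cap inner',(140,148),42)]),('wrist5',335,0,360,[('f2 near L',(500,140),29),('f2 near R',(700,150),29),('capouter',(520,10),42),('cap inner',(520,32),42),('face bottom/tape',(520,102),24)])]:
    c=pickle.load(open('pics/%s.pkl'%n,'rb'))
    for k,p,z in L: print(n,k,at(c,u0+(p[0]-x0)/9-.5,v0+p[1]/9-.5,z,True).round(1))
E
```

```text
wrist4 f1 near [ 387.2 -259.3   29. ]
wrist4 cap outer [ 379.7 -261.    42. ]
wrist4 cap inner [ 382.2 -261.    42. ]
wrist5 f2 near L [ 388.5 -328.9   29. ]
wrist5 f2 near R [ 387.5 -312.5   29. ]
wrist5 capouter [ 382.  -329.8   42. ]
wrist5 cap inner [ 383.9 -329.8   42. ]
wrist5 face bottom/tape [ 383.  -326.3   24. ]
```

>>> servo_tool(
  moves=[
    {"xyz": [1, 0.3, -0.8], "spin": 0, "jaw": -1},
    {"xyz": [2, 0.5, -1.5], "spin": 0, "jaw": -1},
    {"xyz": [2, 0.5, -1.5], "spin": 0, "jaw": -1},
    {"xyz": [2, 0.5, -1.5], "spin": 0, "jaw": -1},
    {"xyz": [2, 0.5, -1.5], "spin": 0, "jaw": -1},
  ],
)

```text
time_s: 10.07
eef_pos: [538.2, -370.4, 234.8]
tool_rot: [0.707, -0.006, 0.707, 0.006]
force: [-0.0, 0.8, -0.6]
grip_width: 27.4
```

```bash
python3 - <<'E'
from h import *
from scipy.spatial.transform import Rotation as Ro
for n in ['wrist','top','scene']: snap(n,n+'7')
s=monitor.sense(); print(s['time_s'],s['eef_pos'],s['grip_width'],s['force'],s['joint_velocities'].round(3))
q=s['tool_rot']; print(Ro.from_quat(q[[1,2,3,0]]).as_matrix().round(4))
a=cv2.imread('pics/wrist7.png')
w=np.vstack([cv2.resize(a[y:y+10,240:330],None,fx=8.5,fy=6,interpolation=cv2.INTER_CUBIC) for y in (10,70,180,215)])
a=cv2.imread('pics/scene7.png'); b=cv2.resize(a[180:280,290:390],None,fx=3.4,fy=3.4,interpolation=cv2.INTER_CUBIC)
a=cv2.imread('pics/top7.png'); t=cv2.resize(a[125:245,285:370],None,fx=3.4,fy=2.83,interpolation=cv2.INTER_CUBIC)[:340]
t=cv2.copyMakeBorder(np.hstack([b,t]),0,0,0,max(0,765-b.shape[1]-t.shape[1]),0)[:, :765]
cv2.imwrite('pics/fin.png',np.vstack([w,t]))
E
```

```text
10.225 [ 538.19308501 -370.35033682  234.75094304] 27.4546396300715 [-0.27698667 -0.14036845 -1.67984459] [-0.    -0.     0.002  0.001  0.001 -0.   ]
[[ 0.     -0.0182  0.9998]
 [-0.      0.9998  0.0182]
 [-1.     -0.      0.    ]]
```

View pics/fin.png

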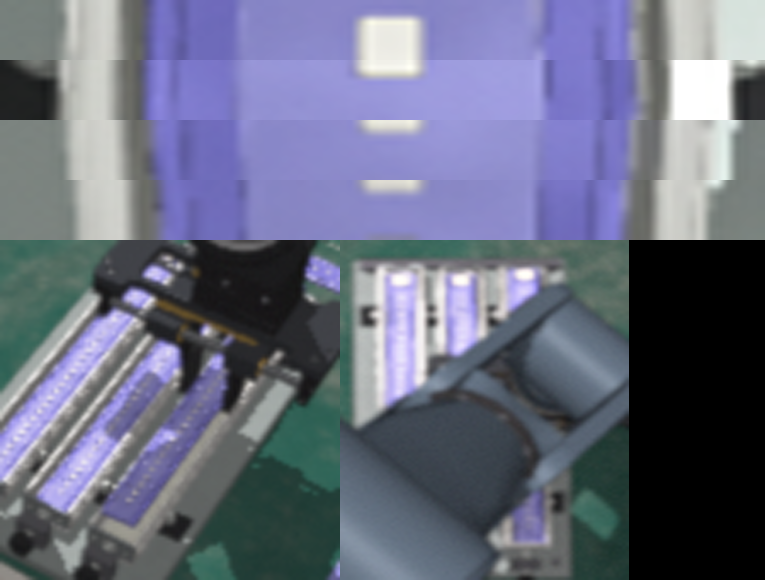

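```bash
python3 -c "
from rig import ticket; print(ticket.sign_off())"
```

```text
the job is handed in; nothing more can be done
None
```

I gripped the spare bar at its middle and carried it over the bottles. The gripper is now holding it over the empty channel, the right-hand one of the three, with the plug at the notched end away from the robot. The job was handed in at about 10 s of the 42 s allowed.

Last checks before handing in:
- **Height:** the tool reads 234.8 mm, which puts the bar's underside at about 52 mm, 10 mm above the rim. This relies on the tool height when I gripped the bar off the bench.
- **Level and grip:** the tool was level. The bar's lights had not moved in the wrist pictures taken after the lift, so I saw no slip during the carry. I did not repeat that check in the last picture. Grip width was a steady 27.5 mm and forces on the tool were under 2 N.
- **Sideways and angle:** in the last wrist picture the bar sits centred between the two rims to within about 0.5 mm. It is parallel to the channel, which is turned about 1°.
- **Centring between the end caps:** the cameras disagreed here. Before the last correction, the wrist view called for about 0.4 mm towards the robot, the top view about 2.6 mm, and the scene view a value between. I moved 1.5 mm, so an error of 1 to 1.5 mm may remain along the channel.
- **Contact:** I saw no sign of the bar touching the jig, a channel or a fitted bar. The last pictures show nothing out of place around the jig. I did not re-measure the loose items.

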